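Key a sanding wheel's hub tight on its shaft

TASK

Take the red-headed tapered key from the wooden rack, lower it gently into the keyway beside the shaft of the sanding-wheel hub until it just touches and let go of it while it is still loose, then tap it down with the yellow-handled brass drift until it is firmly tight, without forcing it so hard that the hub is overstrained. Stand the drift back upright in its black dish and leave the spare key and the other things on the bench where they are.

Things in the scene. Friction and masses are not known exactly. Their poses are not given: they have to be found in the camera images.
- key: Tapered steel key, red plastic head, 100 mm tall, 0.13 kg, hanging upright in one of the rack's two pockets. Origin at the lower tip on the head's axis, z up. Blade z 0 to 70, 16 wide (y); flat back at x = -9; tapered face runs from x = 0 at the tip to +8.75 at z = 70 (1 in 8: 9 thick at the tip). Head 18 (x) x 24 (y) x 30 (z), z 70 to 100, its underside resting on the rack.
- headtop (a point): Centre of the flat top of the key's red head, 100 above the key's tip: where the drift strikes. Grip the key by this head, from above.
- spare: Bystander: plain brass spare key with a round head 26 in diameter and 30 tall, hanging in the other pocket; blade 14 x 14 x 60. Origin on its axis, 70 below the underside of the head. Leave it hanging.
- rack: Fixed wooden block 62 (x) x 170 (y) x 75 high with two through pockets 20.5 (x) x 18.5 (y) at y = +48 and -48. Origin at the centre of its underside. The keys' axes are parallel to the rack's; their heads stand 30 above its top, their tips 5 above the bench.
- hub: Fixed blue hub block 78 x 72 on a cream sanding wheel 164 in diameter and a dark round base; block top 105 above the bench. Origin at the centre of the underside, z up. A steel shaft 24 in diameter stands at its middle, 3 above the top; the keyway lies beside it towards +x, up to a steel lip with orange backing. The key goes in tip down, same yaw as the hub: flat back to the shaft, taper to the lip.
- keyway (a point): Where the key's z axis should enter, level with the hub block's top, axes as the hub's. Slot 19 wide (y), sloping lead-ins all round. In x the gap there runs from the shaft's flat (x = -12.5 to -9.5, different each time) to the lip (+3.25). Enter within 2 of here; 22 deep, move to -x till the back touches the shaft, then lower till the taper touches (tip 30 to 55 deep) and let go; a long drop may jam it.
- lipface (a point): On the lip's tapered face, 20 below the mouth. Driving the wedged key springs the lip outwards (50 N per mm of lip) and the resistance grows by 2 to 4 N per mm. Firmly tight: squeeze over 20 N, by a slow push (20 mm/s) of 10 to 16 N; stop at about 16 to 20. Fast or more taps drive deeper; over 60 N squeeze (push over 33 N) overstrains it. Tight, the tip is 34 to 66 deep; resistance before 28 means it caught on the mouth.
- drift: Drift (driving punch), 105 tall, 0.35 kg, upright in its dish: brass foot 34 in diameter, 45 tall, under a square yellow handle 24 x 24 x 60 (z 45 to 105), faces along its x and y. Origin at the centre of the foot's flat underside, which strikes the key's head.
- dish: Fixed round black dish, 60 outside diameter, 50 inside, 16 high, floor 4 thick. Origin at the centre of its underside. The drift stands centred on its floor at the start and goes back there.
- blank1: Bystander: carved wooden blank 102 x 30 x 20, lying on the bench. Origin at the centre of its underside.
- blank2: Bystander: another such wooden blank.
- feltwheel: Bystander: spare felt wheel, 110 in diameter, 30 high, lying flat. Origin at the centre of its underside.
- sander: Bystander: cork sanding block 112 x 62 x 32. Origin at the centre of its underside.
- glue: Bystander: white glue bottle, 60 in diameter, 150 tall. Origin at the centre of its underside.
- wrench: Bystander: a wrench lying on the bench. Origin under its middle.
There are look-alikes about, which are no part of the job. What is shaped like the hub but purple is not meant.

How it is judged:
By the outcome, as a careful person would: the job done as asked, in the order asked, and still so for the second after the job is handed in, with the robot touching nothing.
It also fails if it takes over 64 s, if anything falls off the work surface, if the arm or the gripper's body presses on something with over 40 N, if the wrist force passes 120 N, or if a joint passes its speed limit or range.

ROBOT

A 7-joint arm with a two-finger parallel gripper is mounted at the origin on the work surface. World frame = base frame: x ahead of the robot, y to its left, z up, the work surface at z = 0. Lengths are in m, angles in rad, forces in N, time in s.
With the tool pointing down it reaches from about 0.4 to 0.875 m from the base axis. Payload 19.3 kg.
Tool frame: the origin (TCP) lies midway between the tips of the shut fingers; the grasp point (between the pads) lies 19 mm behind it; z points along the fingers, y is the line along which they close (so a half turn about z gives the same grasp; the last joint's range is limited). The gripper opens to 85 mm and grips with 20 to 120 N. Pads are 22 mm wide; open, the fingers measure 114 mm over their backs; the gripper's body (76 mm by 85 mm) begins 54 mm behind the grasp point. The pads swing forward as they close: fully open they stand 13 mm farther back than shut.
Start: joints at [-1.244, 0.521, -0.036, 1.599, 0.021, 1.021, -0.113], TCP at [0.242, 0.576, 0.231] pointing down, gripper open.
Joint ranges: [-2.91, 2.91], [-0.3, 2.13], [-1.5, 1.42], [0.17, 2.43], [-1.26, 4.41], [0.16, 1.93], [-2.52, 2.52]. Speed limits (rad/s): [1.89, 1.89, 2.39, 2.39, 3.01, 3.01, 3.01].

INTERFACE

Orientations are given as [roll, pitch, yaw] about the fixed x, y, z axes, in that order (R = Rz(yaw) Ry(pitch) Rx(roll)).
In Python, from workcell import bot gives the robot as it stands.
- The arm moves only by the tool move_arm, never from a script. Its argument "moves" is a list that holds one entry, the list of rows, each a list of 7 numbers: the opening, from 0 (shut) to 1 (fully open), then the shift along the tool's x, y, z in units of 1000 mm (1.0 is 1000 mm), then the turn, a rotation vector about the tool's x, y, z in units of 2 pi rad (1.0 is 2 pi rad). A call has 1 to 5 rows; each row is the pose to reach, as a shift and turn from the pose commanded when the call began, along the tool's axes at that moment, turning the shorter way round; what a row does not reach only later rows make up. A row lasts 1/10 s, in which the tool goes at most 50 mm and 8.59 degrees, less where a joint would pass 70% of its speed; a pose out of reach is approached as far as the arm can. A call with a number of a shift or a turn outside -1 to 1 is refused whole. A call with a gripper value outside its range is refused whole. The fingers move at their own pace and stop on an object; "force" is the grip in N (left out, the last holds). Time passes only in rows, so rows that repeat a pose let the fingers close. It gives the time, the measured TCP pose, the force, the opening and the grip force at its end, in the units of the state.
- bot.observe(): the state, without advancing time (a new reading comes with each control period).
- bot.grab_frame(name): name is "scene" or "top"; returns the picture (400x640x3 uint8, red, green, blue); there is no depth.
- bot.camera_params(name): a dict with "vertical_fov" (degrees; the focal length in pixels is half the picture's height over the tangent of half this angle, whatever the lens; pixels are square), "cx", "cy" (the principal point, pixels), "R" (3x3) and "t" (3): a world point X has camera coordinates R X + t. Camera axes: x right, y down, z forward; pixel columns grow to the right and rows downward; lengths in m; the calibration is good to about 2 mm. A picture is of the moment at which its call begins. camera_params takes no time and is no camera call.
- bot.job_done(): hands the job in; it is judged then, once.
The state is a dict: "clock": time; "qpos": joint angles; "qd": joint speeds; "joint_efforts": joint torques, N m; "position": TCP position; "tool_rot": TCP orientation; "force": force on the tool from outside, world axes, zero at the start; "moment": the same for the moment, N m; "grip_width": finger opening in m; "finger_force": force on a finger pad.
Only numpy, scipy, OpenCV 4.12 (cv2) and the standard library are available. Lean on these libraries where they do the work, as an engineer would, in place of code of your own. Each camera call takes 0.05 s, during which the arm holds its last target. There are 200 camera calls.

## Working session

There is one attempt and no reset: what is moved stays moved. The work goes in short steps, Python scripts to look and compute and a tool call to move; the robot and the scene stay as the last step left them, time stands still between calls to the robot, and variables do not carry over. Pictures are saved under pics/ and viewed, at most 10 in all, crops included, and the job is handed in when it is done.

Besides the shell and the picture viewer there is one more tool, called after "Call:" in YAML: its name, and indented under it one key for each argument. move_arm: Moves the arm, as the interface text tells. Shifts and turns lie within -1 to 1; 1 stands for 1000 mm of shift or 2 pi rad of turn. Its arguments: {"type":"object","properties":{"moves":{"type":"array"},"force":{"type":"number"}},"required":["moves"]}

```bash
mkdir -p pics
python3 - <<'E'
from workcell import bot
import cv2,numpy as np
print(bot.observe())
for n in ("scene","top"):
    im=bot.grab_frame(n); cv2.imwrite(f"pics/{n}0.png",im[:,:,::-1]); print(n,bot.camera_params(n))
E
```

```text
{'clock': 0.0, 'qpos': array([-1.24421509,  0.52202758, -0.0363764 ,  1.60000636,  0.02118484,
        1.02113356, -0.1127903 ]), 'qd': array([-2.97567539e-04, -9.06642752e-04,  3.52275073e-04,  3.10961292e-04,
        6.82559680e-04, -2.31365831e-03,  3.73822717e-05]), 'joint_efforts': array([-1.43450641e-03, -9.27080297e+01,  1.97911531e+00, -3.69945395e+01,
        1.77473371e-02,  7.89739599e-03,  2.96108090e-05]), 'position': array([0.24140095, 0.57611522, 0.23071733]), 'tool_rot': array([-3.14040281e+00,  4.93509673e-05,  2.74484570e+00]), 'force': array([0.06299736, 0.01873108, 0.95506374]), 'moment': array([ 0.02459098,  0.0347868 , -0.02885306]), 'finger_force': 0.0, 'grip_width': 0.08540702533305838}
scene {'vertical_fov': 56.82343646441496, 'cx': 321.2710651342478, 'cy': 198.60141321716011, 'R': array([[ 0.60484737,  0.79626767,  0.01083778],
       [ 0.41826591, -0.30607615, -0.85520233],
       [-0.67765278,  0.52179995, -0.51818097]]), 't': array([-0.35526714, -0.12834755,  1.39814836])}
top {'vertical_fov': 48.039787096152466, 'cx': 321.8239262240201, 'cy': 197.3734939624235, 'R': array([[-0.01410065, -0.99984066, -0.01094624],
       [-0.99886248,  0.01458388, -0.04539897],
       [ 0.04555137,  0.01029364, -0.99890896]]), 't': array([0.05051362, 0.53139976, 1.3380911 ])}
```

View pics/scene0.png

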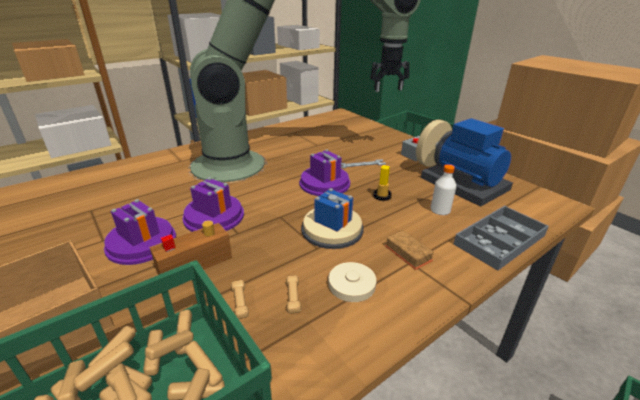

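View pics/top0.png

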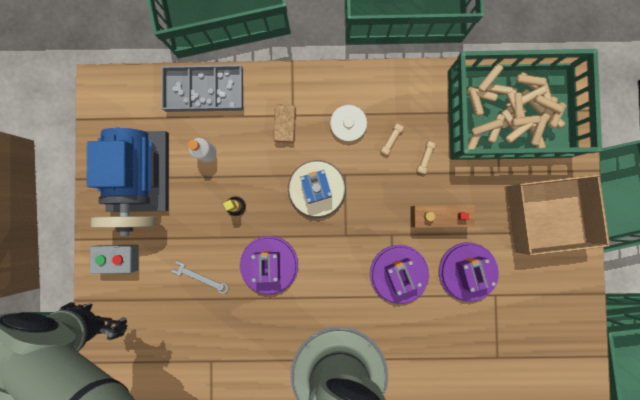

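Scene: blue hub at (333,212) in the scene view and (317,187) in the top view. The red key is at (464,216) and the drift at (233,206) in the top view. Next I'll look at closer crops.

```bash
cat > h.py <<'E'
from workcell import bot
import cv2,numpy as np
from scipy.spatial.transform import Rotation as Ro
C={n:bot.camera_params(n) for n in("scene","top")}
def ray(n,uv):
    c=C[n];f=200/np.tan(np.radians(c["vertical_fov"]/2))
    d=c["R"].T@np.array([(uv[0]-c["cx"])/f,(uv[1]-c["cy"])/f,1.]);o=-c["R"].T@c["t"];return o,d
def cast(n,uv,z):
    o,d=ray(n,uv);return o+d*(z-o[2])/d[2]
def proj(n,X):
    c=C[n];f=200/np.tan(np.radians(c["vertical_fov"]/2));p=c["R"]@np.array(X)+c["t"]
    return np.array([c["cx"]+f*p[0]/p[2],c["cy"]+f*p[1]/p[2]])
def crop(im,x,y,r=32,k=6,ry=None):
    ry=ry or r
    return cv2.resize(im[y-ry:y+ry,x-r:x+r],None,fx=k,fy=k,interpolation=cv2.INTER_CUBIC)
def tool(dw,yaw_deg=0):
    """world shift -> tool axes in units; uses measured pose"""
    s=bot.observe();return Ro.from_euler("xyz",s["tool_rot"]).inv().apply(dw)
E
python3 - <<'E'
from h import *
t=cv2.imread("pics/top0.png");s=cv2.imread("pics/scene0.png")
a=np.hstack([crop(t,317,187,32,4),crop(t,443,217,40,4,32),crop(t,233,206,24,4,32)])
b=np.hstack([crop(s,333,212,32,4),crop(s,190,245,40,4,32),crop(s,384,185,24,4,32)])
cv2.imwrite("pics/c1.png",np.vstack([a,b]))
for n,im,R in(("top",t,dict(hub=(285,155,350,220),rack=(405,200,480,240),drift=(215,190,255,220))),("scene",s,dict(hub=(300,180,370,245),rack=(145,218,235,272),drift=(370,160,400,205)))):
    H=cv2.cvtColor(im,cv2.COLOR_BGR2HSV)
    for o,(x0,y0,x1,y1) in R.items():
        h=H[y0:y1,x0:x1]
        for c,lo,hi in(("red",(0,200,100),(4,255,255)),("blue",(100,120,50),(120,255,255)),("orange",(8,190,160),(16,255,255)),("yellow",(24,180,120),(33,255,255)),("brass",(17,140,80),(24,255,255)),("black",(0,0,0),(180,255,45))):
            m=cv2.inRange(h,lo,hi);k,l,st,ce=cv2.connectedComponentsWithStats(m)
            for i in range(1,k):
                if st[i,4]>12:print(n,o,c,st[i,4],st[i,:4]+[x0,y0,0,0],(ce[i]+[x0,y0]).round(1))
E
```

```text
top hub blue 138 [318 172  12  26] [323.8 183.9]
top hub blue 138 [302 176  12  26] [307.4 188.6]
top hub blue 36 [316 193   7   7] [318.7 196.4]
top drift brass 56 [227 199  13  12] [233.9 206.3]
top drift black 83 [230 197  15  18] [238.4 207.7]
scene hub blue 128 [326 190  26  31] [342.2 199.3]
scene hub blue 720 [315 193  28  37] [328.1 212.3]
scene hub orange 48 [344 203   4  23] [345.5 212.8]
scene rack red 124 [162 236  13  14] [167.8 242.7]
scene rack orange 50 [145 222   5  18] [146.2 232.5]
scene rack brass 143 [203 221  12  15] [208.1 228.5]
scene drift yellow 142 [380 165   9  20] [384.  174.4]
scene drift brass 282 [376 165  16  32] [383.6 181.9]
scene drift black 64 [374 190  17  10] [381.  195.9]
```

View pics/c1.png

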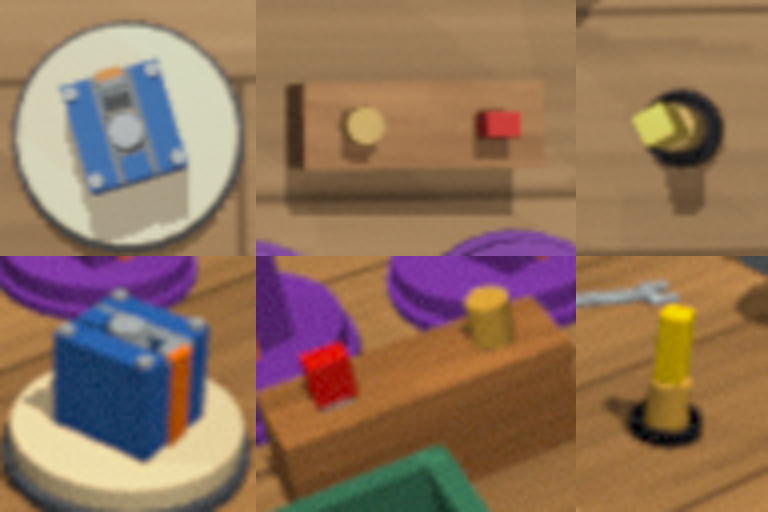

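Crops show the hub's +x (orange lip) pointing up and slightly left in the top view, with the shaft at about (316.8,187.5). The red head top is at about (465,216), the spare at (430.5,216.5), and the drift handle leans out to (231,206). Next I'll measure each more finely.

Run:
```python
from h import *
t=cv2.imread("pics/top0.png")
def cc(n,x0,y0,x1,y1,fn,mn=6):
    b=cv2.resize(t[y0:y1,x0:x1],None,fx=4,fy=4,interpolation=cv2.INTER_CUBIC);m=fn(cv2.cvtColor(b,cv2.COLOR_BGR2HSV).astype(int)).astype(np.uint8)
    cn,_=cv2.findContours(m,cv2.RETR_EXTERNAL,cv2.CHAIN_APPROX_NONE)
    out=[]
    for c in cn:
        if cv2.contourArea(c)>mn*16:
            r=cv2.minAreaRect(c);M=cv2.moments(c);f=lambda p:((np.array(p)+.5)/4-.5+[x0,y0])
            out.append((f((M["m10"]/M["m00"],M["m01"]/M["m00"])),r,f(r[0]),f(cv2.boxPoints(r))))
    for o in out:print(n,"cen",o[0].round(2),"rectc",o[2].round(2),"size",(np.array(o[1][1])/4).round(1),"ang",round(o[1][2],1))
    return out
# blue stripes of the hub top (bright blue)
bl=cc("blue",296,168,334,206,lambda h:(h[...,0]>100)&(h[...,0]<122)&(h[...,1]>110)&(h[...,2]>110),20)
for o in bl:
    b=o[3];w=[cast("top",p,.105) for p in b];print(np.round(w,4)[:,:2].tolist())
cc("screw/shaft",296,168,334,206,lambda h:(h[...,1]<70)&(h[...,2]>150)&(h[...,0]>90),2)
cc("dark",306,170,326,200,lambda h:(h[...,2]<105)&(h[...,1]<110),2)
cc("orange",306,165,326,180,lambda h:(h[...,0]>5)&(h[...,0]<17)&(h[...,1]>160)&(h[...,2]>140),1)
for n,v in(("redtop",150),("redall",60)):
  cc(n,455,208,475,226,lambda h:((h[...,0]<6)|(h[...,0]>174))&(h[...,1]>150)&(h[...,2]>v),8)
cc("spare",420,206,442,228,lambda h:(h[...,0]>17)&(h[...,0]<30)&(h[...,1]>90)&(h[...,2]>160),8)
cc("rack",400,195,490,235,lambda h:(h[...,0]<14)&(h[...,1]>120)&(h[...,2]>110),300)
cc("drifttop",222,192,246,220,lambda h:(h[...,0]>24)&(h[...,0]<34)&(h[...,1]>100)&(h[...,2]>170),8)
cc("dish",222,192,246,224,lambda h:(h[...,2]<60),30)
b=crop(t,316,186,20,14);c=crop(t,465,216,14,14,20);cv2.imwrite("pics/c2.png",cv2.hconcat([b[:,:400],c]) if 0 else b)
```

```text
blue cen [318.67 196.36] rectc [318.72 196.25] size [6.4 6.5] ang 73.3
blue cen [307.44 188.52] rectc [307.14 188.78] size [27.2  6.8] ang 73.4
blue cen [323.72 183.73] rectc [324.06 183.79] size [27.2  6.5] ang 74.1
[[0.5373, 0.0619], [0.5423, 0.0442], [0.525, 0.0393], [0.52, 0.0569]]
[[0.5868, 0.1024], [0.592, 0.0841], [0.5185, 0.0632], [0.5133, 0.0815]]
[[0.6005, 0.0539], [0.6053, 0.0362], [0.5314, 0.0163], [0.5267, 0.034]]
screw/shaft cen [308.21 199.68] rectc [308.12 199.88] size [3.5 4. ] ang 90.0
screw/shaft cen [317.39 188.77] rectc [317.09 188.62] size [3.5 1.9] ang 39.8
screw/shaft cen [312.42 188.61] rectc [312.98 188.12] size [4.6 4. ] ang 72.9
screw/shaft cen [317.44 185.28] rectc [317.52 185.37] size [8.2 4.1] ang 13.5
screw/shaft cen [302.03 177.84] rectc [302.14 178.91] size [ 6.5 12.3] ang 26.0
screw/shaft cen [325.52 180.99] rectc [325.8  182.35] size [28.3  7.9] ang 63.4
dark cen [313.86 179.96] rectc [313.87 179.97] size [3.5 6.1] ang 76.0
redtop cen [464.4  215.48] rectc [464.25 215.5 ] size [6.2 8.2] ang 90.0
redall cen [463.29 215.68] rectc [463.25 215.62] size [ 6.5 10.2] ang 90.0
spare cen [430.13 215.84] rectc [430.12 215.88] size [9. 9.] ang 90.0
drifttop cen [227.91 204.71] rectc [227.93 204.73] size [8.3 8.5] ang 63.4
dish cen [238.16 207.07] rectc [236.69 206.26] size [15.7 18.5] ang 9.8
```

View pics/c2.png

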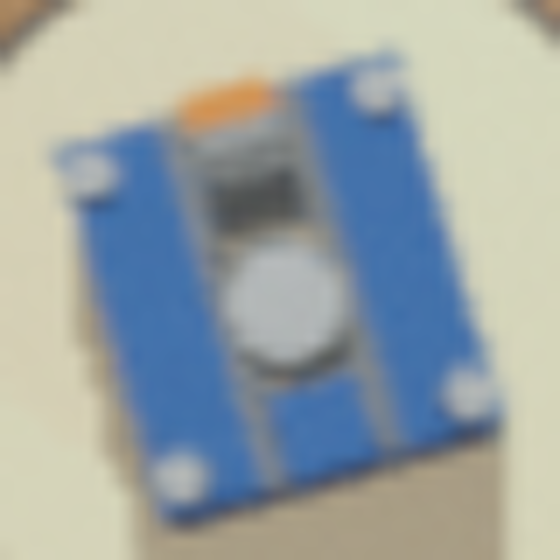

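The hub close-up (scale 14, origin (296,166)) gives the shaft at (315.9,187.1). The slot's dark area is centred at (313.9,180.0), the lip edge is at about row 178, and the hub is tilted about 16°. Next step is world coordinates.

Run:
```python
from h import *
t=cv2.imread("pics/top0.png")
P=lambda x,y:(x/14-.5+296,y/14-.5+166)
c=np.array([cast("top",P(*p),.105) for p in((55,148),(395,45),(500,425),(165,522))])[:,:2]
print("hub centre",c.mean(0).round(4));e1=c[0]-c[3];e2=c[1]-c[2];e3=c[0]-c[1];e4=c[3]-c[2]
for e in(e1,e2):print(np.linalg.norm(e).round(4),np.degrees(np.arctan2(e[1],e[0])).round(2))
for e in(e3,e4):print(np.linalg.norm(e).round(4),np.degrees(np.arctan2(-e[0],e[1])).round(2))
sh=cast("top",P(285,303),.108);lip=cast("top",P(255,172),.105);dk=cast("top",(313.86,179.96),.105)
print("shaft",sh.round(4),"lip",lip.round(4),"dark",dk.round(4))
ya=np.radians(16);u=np.array([np.cos(ya),np.sin(ya)]);n=np.array([-u[1],u[0]])
for q in(lip,dk,np.r_[c.mean(0),0]):print("rel shaft",((q-sh)[:2]@u).round(4),((q-sh)[:2]@n).round(4))
print("key scene check: hub keyway proj",proj("scene",np.r_[sh[:2]+u*.0233,.105]).round(1))
k=cast("top",(464.2,215.5),.105);s=cast("top",(430.13,215.84),.105);print("key",k.round(4),"spare",s.round(4),np.linalg.norm(k-s),np.degrees(np.arctan2(*( (s-k)[[1,0]])))-90)
print("key head proj scene",proj("scene",k),proj("scene",k-[0,0,.03]))
x0,y0=218,190
b=cv2.resize(t[y0:224,x0:250],None,fx=8,fy=8,interpolation=cv2.INTER_CUBIC);h=cv2.cvtColor(b,cv2.COLOR_BGR2HSV)
m=cv2.inRange(h,(24,90,165),(36,255,255));cn=max(cv2.findContours(m,0,1)[0],key=cv2.contourArea);r=cv2.minAreaRect(cn)
bp=(cv2.boxPoints(r)+.5)/8-.5+[x0,y0];w=np.array([cast("top",p,.109) for p in bp])[:,:2];print("drift top",w.mean(0).round(4),[np.degrees(np.arctan2(*(w[(i+1)%4]-w[i])[::-1])).round(1) for i in range(2)],[np.linalg.norm(w[(i+1)%4]-w[i]).round(4) for i in range(2)])
d=cv2.inRange(h,(0,0,0),(180,255,70));cn=max(cv2.findContours(d,0,1)[0],key=cv2.contourArea);(cx,cy),rr=cv2.minEnclosingCircle(cn);p=((cx+.5)/8-.5+x0,(cy+.5)/8-.5+y0);print("dish",p,rr/8,cast("top",p,.014).round(4))
print(tool([k[0]-bot.observe()["position"][0],k[1]-bot.observe()["position"][1],0]))
```

```text
hub centre [0.5605 0.0595]
0.0783 15.66
0.0792 14.57
0.0713 16.04
0.0698 15.33
shaft [0.5566 0.0582 0.108 ] lip [0.5832 0.0639 0.105 ] dark [0.5771 0.0636 0.105 ]
rel shaft 0.0272 -0.0018
rel shaft 0.0212 -0.0005
rel shaft 0.0041 0.0002
key scene check: hub keyway proj [339.1 200.2]
key [ 0.4715 -0.3542  0.105 ] spare [ 0.4719 -0.2595  0.105 ] 0.09474379073576299 -0.2379806084147873
key head proj scene [166.66763459 237.13040064] [169.33815383 247.52440385]
drift top [0.5111 0.3049] [np.float64(-64.2), np.float64(-153.8)] [np.float64(0.0245), np.float64(0.024)]
dish (235.2776584625244, 206.02645111083984) 9.812824249267578 [0.5097 0.3036 0.014 ]
[-0.57173583 -0.76918047  0.00079231]
```

```bash
cat >> h.py <<'E'
def plan(wps,start=None):
    """wps: (x,y,z,yaw_deg) tool down; prints per call: tool shift (m) and turn (2pi units)"""
    s=bot.observe();p=s["position"];R=Ro.from_euler("xyz",s["tool_rot"])
    if start is not None:p=np.array(start[:3]);R=Ro.from_euler("xyz",[np.pi,0,np.radians(start[3])])
    for w in wps:
        R2=Ro.from_euler("xyz",[np.pi,0,np.radians(w[3])])
        print(w,"->",R.inv().apply(np.array(w[:3])-p).round(4).tolist(),((R.inv()*R2).as_rotvec()/(2*np.pi)).round(4).tolist(),"d",round(float(np.linalg.norm(np.array(w[:3])-p)),3))
        p=np.array(w[:3]);R=R2
def st():
    s=bot.observe();print("t",round(s["clock"],2),"p",s["position"].round(4),"rpy",np.degrees(s["tool_rot"]).round(2),"F",s["force"].round(2),"w",round(s["grip_width"],4),"ff",round(s["finger_force"],1))
E
python3 -c "
from h import *
plan([(.40,.39,.231,135),(.49,.16,.231,115),(.50,-.085,.231,100),(.475,-.33,.231,90),(.4715,-.3542,.14,90)])"
```

```text
(0.4, 0.39, 0.231, 135) -> [-0.2182, -0.1104, -0.0001] [-0.0002, 0.0, 0.0618] d 0.245
(0.49, 0.16, 0.231, 115) -> [-0.2263, -0.099, -0.0] [-0.0, -0.0, 0.0556] d 0.247
(0.5, -0.085, 0.231, 100) -> [-0.2263, -0.0945, -0.0] [0.0, -0.0, 0.0417] d 0.245
(0.475, -0.33, 0.231, 90) -> [-0.2369, -0.0672, -0.0] [-0.0, -0.0, 0.0278] d 0.246
(0.4715, -0.3542, 0.14, 90) -> [-0.0242, -0.0035, 0.091] [0.0, 0.0, 0.0] d 0.094
```

Call:
move_arm:
  moves:
    - [[1, -0.218, -0.11, 0, 0, 0, 0.062], [1, -0.218, -0.11, 0, 0, 0, 0.062], [1, -0.218, -0.11, 0, 0, 0, 0.062], [1, -0.218, -0.11, 0, 0, 0, 0.062], [1, -0.218, -0.11, 0, 0, 0, 0.062]]

```text
clock: 0.6
position: [0.4013, 0.3885, 0.2312]
tool_rot: [-3.141, 0.0, 2.354]
force: [-0.3, 0.7, 0.1]
grip_width: 0.0853
finger_force: 0.0
```

Call:
move_arm:
  moves:
    - [[1, -0.226, -0.099, 0, 0, 0, 0.056], [1, -0.226, -0.099, 0, 0, 0, 0.056], [1, -0.226, -0.099, 0, 0, 0, 0.056], [1, -0.226, -0.099, 0, 0, 0, 0.056], [1, -0.226, -0.099, 0, 0, 0, 0.056]]

```text
clock: 1.1
position: [0.49, 0.1586, 0.2313]
tool_rot: [-3.142, 0.0, 2.003]
force: [1.1, 0.3, -0.1]
grip_width: 0.0852
finger_force: 0.0
```

Call:
move_arm:
  moves:
    - [[1, -0.226, -0.095, 0, 0, 0, 0.042], [1, -0.226, -0.095, 0, 0, 0, 0.042], [1, -0.226, -0.095, 0, 0, 0, 0.042], [1, -0.226, -0.095, 0, 0, 0, 0.042], [1, -0.226, -0.095, 0, 0, 0, 0.042]]

```text
clock: 1.6
position: [0.4977, -0.0865, 0.2313]
tool_rot: [-3.142, 0.0, 1.739]
force: [-0.3, 1.3, -0.1]
grip_width: 0.0852
finger_force: 0.0
```

```bash
python3 -c "
from h import *
st();plan([(.475,-.33,.2,90),(.4715,-.3542,.125,90)])"
```

```text
t 1.6 p [ 0.4977 -0.0865  0.2313] rpy [-1.7999e+02  1.0000e-02  9.9640e+01] F [-0.33  1.28 -0.11] w 0.0852 ff 0.0
(0.475, -0.33, 0.2, 90) -> [-0.2363, -0.0632, 0.0313] [-0.0, 0.0, 0.0268] d 0.247
(0.4715, -0.3542, 0.125, 90) -> [-0.0242, -0.0035, 0.075] [0.0, 0.0, 0.0] d 0.079
```

Call:
move_arm:
  moves:
    - [[1, -0.236, -0.063, 0.031, 0, 0, 0.0268], [1, -0.236, -0.063, 0.031, 0, 0, 0.0268], [1, -0.236, -0.063, 0.031, 0, 0, 0.0268], [1, -0.236, -0.063, 0.031, 0, 0, 0.0268], [1, -0.236, -0.063, 0.031, 0, 0, 0.0268]]

```text
clock: 2.1
position: [0.4749, -0.3296, 0.1998]
tool_rot: [-3.141, -0.0, 1.571]
force: [1.8, 0.5, 0.6]
grip_width: 0.0854
finger_force: 0.0
```

Call:
move_arm:
  moves:
    - [[1, -0.024, -0.0035, 0.06, 0, 0, 0], [1, -0.024, -0.0035, 0.06, 0, 0, 0], [1, -0.024, -0.0035, 0.06, 0, 0, 0]]

```text
clock: 2.4
position: [0.4709, -0.3512, 0.1384]
tool_rot: [-3.138, -0.002, 1.57]
force: [-0.9, 0.6, 0.3]
grip_width: 0.0853
finger_force: 0.0
```

Run:
```python
from h import *
st();plan([(.4715,-.3542,.080,89.8)])
s=bot.grab_frame("scene")[:,:,::-1];t=bot.grab_frame("top")[:,:,::-1]
cv2.imwrite("pics/c3.png",np.hstack([crop(s,185,225,45,4,55),crop(t,448,216,45,4,55)]))
```

```text
t 2.4 p [ 0.4709 -0.3512  0.1384] rpy [-1.798e+02 -1.000e-01  8.995e+01] F [-0.87  0.59  0.32] w 0.0853 ff 0.0
(0.4715, -0.3542, 0.08, 89.8) -> [-0.0031, 0.0008, 0.0584] [-0.0006, -0.0003, 0.0004] d 0.058
```

View pics/c3.png

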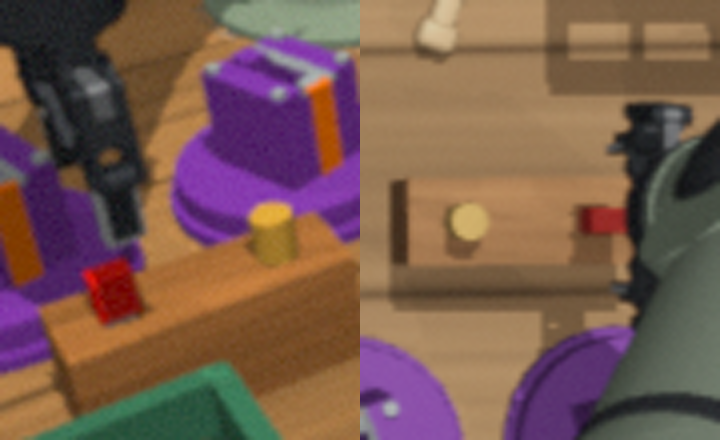

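Scene crop: the fingers straddle the red head (110,290 in the crop), aligned along the rack's x. I'll descend and grip.

Call:
move_arm:
  moves:
    - [[1, -0.0005, 0.0005, 0.03, 0, 0, 0], [1, -0.0005, 0.0005, 0.058, 0, 0, 0], [1, -0.0005, 0.0005, 0.058, 0, 0, 0]]

```text
clock: 2.8
position: [0.4728, -0.35, 0.0813]
tool_rot: [-3.14, -0.002, 1.573]
force: [-0.0, 0.8, 0.1]
grip_width: 0.0856
finger_force: 0.0
```

Call:
move_arm:
  moves:
    - [[0, 0, 0, 0, 0, 0, 0], [0, 0, 0, 0, 0, 0, 0], [0, 0, 0, 0, 0, 0, 0], [0, 0, 0, 0, 0, 0, 0], [0, 0, 0, 0, 0, 0, 0]]
  force: 40

```text
clock: 3.3
position: [0.4728, -0.352, 0.083]
tool_rot: [3.141, 0.0, 1.571]
force: [-1.5, 3.1, 11.0]
grip_width: 0.0171
finger_force: 41.8
```

```bash
python3 -c "
from h import *
st()"
```

```text
t 3.3 p [ 0.4728 -0.352   0.083 ] rpy [1.7997e+02 2.0000e-02 9.0010e+01] F [-1.53  3.13 10.96] w 0.0171 ff 41.8
```

Call:
move_arm:
  moves:
    - [[0, 0, 0, -0.02, 0, 0, 0], [0, 0, 0, -0.05, 0, 0, 0], [0, 0, 0, -0.09, 0, 0, 0], [0, 0, 0, -0.13, 0, 0, 0], [0, 0, 0, -0.14, 0, 0, 0]]
  force: 60

```text
clock: 3.8
position: [0.4736, -0.353, 0.2265]
tool_rot: [3.137, 0.003, 1.571]
force: [0.7, -0.5, -1.5]
grip_width: 0.0169
finger_force: 59.4
```

Run:
```python
from h import *
st()
s=bot.grab_frame("scene")[:,:,::-1]
cv2.imwrite("pics/c4.png",crop(s,170,200,45,6,50))
p=bot.observe()["position"];print(proj("scene",p))
kw=np.array([.5793,.0644]);plan([(.50,-.15,.232,95),(.56,.05,.232,105.4),(*kw,.232,105.4)])
```

```text
t 3.8 p [ 0.4736 -0.353   0.2265] rpy [1.7974e+02 1.5000e-01 8.9990e+01] F [ 0.71 -0.47 -1.49] w 0.0169 ff 59.4
[155.84380103 191.2066976 ]
(0.5, -0.15, 0.232, 95) -> [0.2027, 0.0264, -0.0064] [0.0007, 0.0004, -0.0139] d 0.205
(0.56, 0.05, 0.232, 105.4) -> [0.194, 0.0772, 0.0] [-0.0, 0.0, -0.0289] d 0.209
(np.float64(0.5793), np.float64(0.0644), 0.232, 105.4) -> [0.0088, 0.0224, 0.0] [0.0, 0.0, 0.0] d 0.024
```

View pics/c4.png

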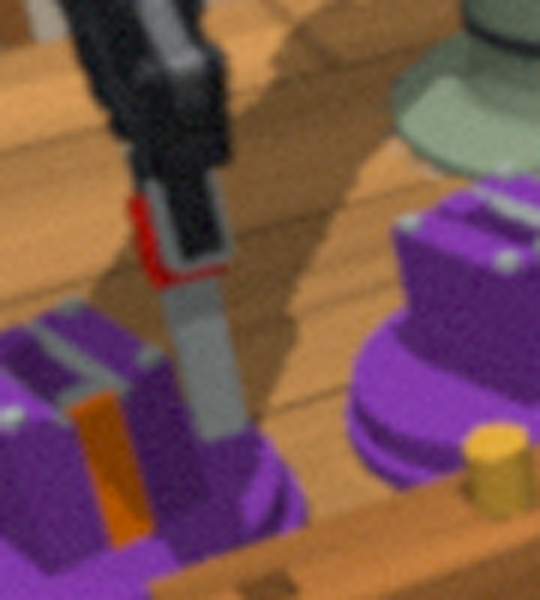

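Crop: the lifted key hangs vertically, red head at (180,240) and blade tip from (200,440) to (245,430). To settle the taper direction I'll project both hypotheses.

Run:
```python
from h import *
p=bot.observe()["position"];x,y=.4732,-.3535
zt=p[2]+.022-.1
f=lambda a,b,z:((proj("scene",[x+a,y+b,zt+z])-[125,150]+.5)*6-.5).round(0).tolist()
print("head",[f(a,b,z) for z in(.07,) for a,b in((.009,-.012),(.009,.012),(-.009,-.012))])
for n,(i,o,ot) in dict(normal=(-.009,0,.00875),flip=(0,.009,.009)).items():
    it=-.009
    print(n,"tip",f(o,-.008,0),f(o,.008,0),f(i,-.008,0),"top",f(ot,-.008,.07),f(ot,.008,.07),f(it,-.008,.07))
```

```text
head [[162.0, 291.0], [233.0, 270.0], [147.0, 269.0]]
normal tip [210.0, 441.0] [254.0, 426.0] [202.0, 429.0] top [174.0, 287.0] [221.0, 273.0] [159.0, 266.0]
flip tip [217.0, 452.0] [262.0, 437.0] [210.0, 441.0] top [174.0, 287.0] [221.0, 273.0] [159.0, 266.0]
```

Normal orientation: taper faces +x (tip right edge at about 247 px fits 254, not 262). Now I'll move above the keyway.

Call:
move_arm:
  moves:
    - [[0, 0.203, 0.026, -0.006, 0, 0, -0.0139], [0, 0.203, 0.026, -0.006, 0, 0, -0.0139], [0, 0.203, 0.026, -0.006, 0, 0, -0.0139], [0, 0.203, 0.026, -0.006, 0, 0, -0.0139], [0, 0.203, 0.026, -0.006, 0, 0, -0.0139]]

```text
clock: 4.35
position: [0.4992, -0.1424, 0.2272]
tool_rot: [-3.14, -0.003, 1.666]
force: [-0.3, -1.2, -2.0]
grip_width: 0.0167
finger_force: 59.3
```

Call:
move_arm:
  moves:
    - [[0, 0.194, 0.077, 0, 0, 0, -0.0289], [0, 0.194, 0.077, 0, 0, 0, -0.0289], [0, 0.194, 0.077, 0, 0, 0, -0.0289], [0, 0.194, 0.077, 0, 0, 0, -0.0289], [0, 0.194, 0.077, 0, 0, 0, -0.0289]]

```text
clock: 4.85
position: [0.5587, 0.0575, 0.2268]
tool_rot: [-3.141, -0.002, 1.847]
force: [0.1, -0.8, -2.6]
grip_width: 0.0166
finger_force: 59.3
```

Call:
move_arm:
  moves:
    - [[0, 0.009, 0.0225, 0.02, 0, 0, 0], [0, 0.009, 0.0225, 0.035, 0, 0, 0], [0, 0.009, 0.0225, 0.035, 0, 0, 0], [0, 0.009, 0.0225, 0.035, 0, 0, 0]]

```text
clock: 5.25
position: [0.5772, 0.0651, 0.1929]
tool_rot: [-3.14, 0.0, 1.839]
force: [-0.2, -0.5, -0.7]
grip_width: 0.0166
finger_force: 59.2
```

Run:
```python
from h import *
st()
s=bot.grab_frame("scene")[:,:,::-1]
cv2.imwrite("pics/s5.png",s)
cv2.imwrite("pics/c5.png",crop(s,336,185,34,10,30))
p=bot.observe()["position"]
zt=p[2]+.022-.1
f=lambda X:((proj("scene",X)-[302,155]+.5)*10-.5).round(0).tolist()
u=np.array([np.cos(.2688),np.sin(.2688)]);n=np.array([-u[1],u[0]])
for a,b in((0,-.008),(0,.008),(-.009,-.008),(-.009,.008)):
    print((a,b),"tip",f(np.r_[p[:2]+a*u+b*n,zt]),"at mouth",f(np.r_[p[:2]+a*u+b*n,.105]))
```

```text
t 5.25 p [0.5772 0.0651 0.1929] rpy [-1.7992e+02  1.0000e-02  1.0539e+02] F [-0.16 -0.53 -0.69] w 0.0166 ff 59.2
(0, -0.008) tip [357.0, 432.0] at mouth [356.0, 466.0]
(0, 0.008) tip [392.0, 408.0] at mouth [391.0, 441.0]
(-0.009, -0.008) tip [330.0, 421.0] at mouth [329.0, 455.0]
(-0.009, 0.008) tip [364.0, 397.0] at mouth [363.0, 431.0]
```

View pics/c5.png

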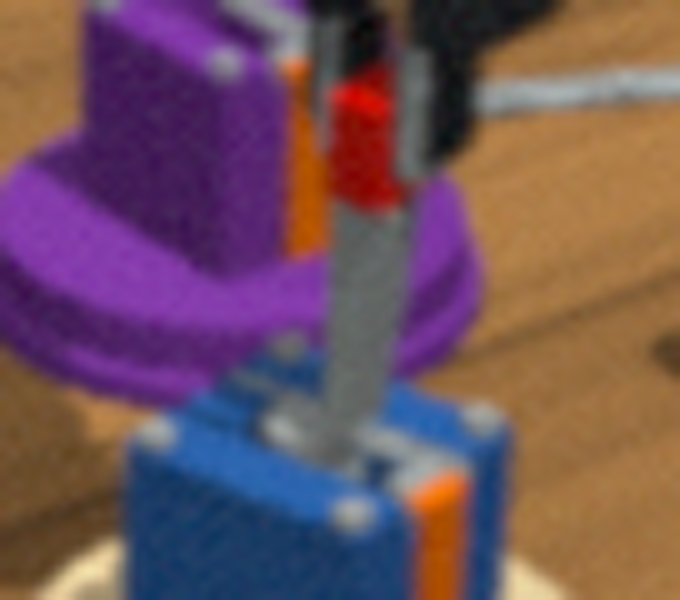

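Crop: the key tip (about (350,435) in the crop) hovers at the slot between the shaft (295,420) and the lip (430,470). I'll check the hub corners (405,515), (512,425), (130,440), (290,340) against the projection.

Run:
```python
from h import *
f=lambda X:((proj("scene",X)-[302,155]+.5)*10-.5)
u=np.array([np.cos(.2688),np.sin(.2688)]);n=np.array([-u[1],u[0]])
c=np.array([.5605,.0595]);ob=np.array([[405,515],[512,425],[130,440],[290,340]])
for (a,b),o in zip(((.039,-.036),(.039,.036),(-.039,-.036),(-.039,.036)),ob):
    q=np.r_[c+a*u+b*n,.105];w=cast("scene",(np.array(o)+.5)/10-.5+[302,155],.105)[:2]-c
    print(f(q).round(0),o,"obs in hub frame",(w@u).round(4),(w@n).round(4))
# screws
for o in((155,432),(352,514),(484,418),(290,345),(295,420),(415,490),(468,478)):
    w=cast("scene",(np.array(o)+.5)/10-.5+[302,155],.105)[:2]-c;print("feat",o,(w@u).round(4),(w@n).round(4))
# tip edge in top-frame hub coordinates
p=bot.observe()["position"][:2]-c;print("tcp in hub",(p@u).round(4),(p@n).round(4))
st()
```

```text
[358. 539.] [405 515] obs in hub frame 0.0419 -0.0191
[512. 426.] [512 425] obs in hub frame 0.0388 0.0363
[120. 441.] [130 440] obs in hub frame -0.0373 -0.034
[279. 337.] [290 340] obs in hub frame -0.0357 0.0365
feat (155, 432) -0.0346 -0.0265
feat (352, 514) 0.0308 -0.0273
feat (484, 418) 0.0308 0.0347
feat (290, 345) -0.034 0.0342
feat (295, 420) -0.0088 0.002
feat (415, 490) 0.037 -0.0074
feat (468, 478) 0.0446 0.0063
tcp in hub 0.0179 0.0009
t 5.3 p [0.5775 0.0651 0.1935] rpy [-1.7998e+02  1.0000e-02  1.0538e+02] F [ 0.32 -0.05 -1.02] w 0.0168 ff 59.2
```

Call:
move_arm:
  moves:
    - [[0, 0, 0.002, 0, 0, 0, 0], [0, 0, 0.002, 0.004, 0, 0, 0], [0, 0, 0.002, 0.008, 0, 0, 0], [0, 0, 0.002, 0.012, 0, 0, 0], [0, 0, 0.002, 0.016, 0, 0, 0]]

```text
clock: 5.8
position: [0.5795, 0.0663, 0.1769]
tool_rot: [-3.141, 0.0, 1.84]
force: [-0.5, -0.4, -1.1]
grip_width: 0.0169
finger_force: 59.3
```

Run:
```python
from h import *
st()
s=bot.observe();print(s["moment"])
```

```text
t 5.8 p [0.5795 0.0663 0.1769] rpy [-179.99    0.    105.43] F [-0.53 -0.4  -1.08] w 0.0169 ff 59.3
[-0.01606507  0.01809784 -0.05742314]
```

Call:
move_arm:
  moves:
    - [[0, 0, 0, 0.003, 0, 0, 0], [0, 0, 0, 0.006, 0, 0, 0], [0, 0, 0, 0.009, 0, 0, 0], [0, 0, 0, 0.012, 0, 0, 0]]

```text
clock: 6.2
position: [0.5798, 0.0663, 0.1652]
tool_rot: [3.141, 0.0, 1.84]
force: [2.1, 0.2, -1.4]
grip_width: 0.0167
finger_force: 59.3
```

Call:
move_arm:
  moves:
    - [[0, 0, 0, 0.002, 0, 0, 0], [0, 0, 0, 0.004, 0, 0, 0], [0, 0, 0, 0.004, 0, 0, 0]]

```text
clock: 6.5
position: [0.5797, 0.0663, 0.1611]
tool_rot: [3.141, 0.0, 1.84]
force: [3.2, 0.4, -1.4]
grip_width: 0.0168
finger_force: 59.2
```

Call:
move_arm:
  moves:
    - [[0, 0, 0.0003, 0.002, 0, 0, 0], [0, 0, 0.0003, 0.004, 0, 0, 0], [0, 0, 0.0003, 0.006, 0, 0, 0]]

```text
clock: 6.8
position: [0.5798, 0.0664, 0.1551]
tool_rot: [-3.141, -0.0, 1.84]
force: [2.1, 0.7, -1.3]
grip_width: 0.0166
finger_force: 59.3
```

Call:
move_arm:
  moves:
    - [[0, 0, 0, 0.0015, 0, 0, 0], [0, 0, 0, 0.003, 0, 0, 0], [0, 0, 0, 0.003, 0, 0, 0]]

```text
clock: 7.1
position: [0.5798, 0.0663, 0.1521]
tool_rot: [-3.141, 0.0, 1.84]
force: [0.8, 0.7, -2.3]
grip_width: 0.0168
finger_force: 59.2
```

Call:
move_arm:
  moves:
    - [[0, 0, 0, 0.001, 0, 0, 0], [0, 0, 0, 0.002, 0, 0, 0], [0, 0, 0, 0.003, 0, 0, 0], [0, 0, 0, 0.003, 0, 0, 0]]

```text
clock: 7.5
position: [0.5798, 0.0663, 0.1492]
tool_rot: [-3.141, 0.0, 1.84]
force: [2.0, 0.9, -2.0]
grip_width: 0.0167
finger_force: 59.3
```

```bash
python3 -c "
from h import *
st()"
```

```text
t 7.5 p [0.5798 0.0663 0.1492] rpy [-179.99    0.    105.42] F [ 1.99  0.91 -2.04] w 0.0167 ff 59.3
```

Call:
move_arm:
  moves:
    - [[0, 0, 0, 0.001, 0, 0, 0], [0, 0, 0, 0.002, 0, 0, 0], [0, 0, 0, 0.003, 0, 0, 0], [0, 0, 0, 0.003, 0, 0, 0]]

```text
clock: 7.9
position: [0.5798, 0.0663, 0.1462]
tool_rot: [-3.141, -0.0, 1.84]
force: [0.5, 0.6, -0.3]
grip_width: 0.0165
finger_force: 59.3
```

Call:
move_arm:
  moves:
    - [[0, 0, 0, 0.001, 0, 0, 0], [0, 0, 0, 0.002, 0, 0, 0], [0, 0, 0, 0.002, 0, 0, 0]]

```text
clock: 8.2
position: [0.5797, 0.0663, 0.1444]
tool_rot: [-3.141, -0.0, 1.84]
force: [-1.5, 0.9, 4.5]
grip_width: 0.0167
finger_force: 60.1
```

Call:
move_arm:
  moves:
    - [[0, 0, 0, -0.001, 0, 0, 0], [0, 0, -0.0004, -0.0015, 0, 0, 0], [0, 0, -0.0004, -0.0015, 0, 0, 0]]

```text
clock: 8.5
position: [0.5796, 0.0663, 0.1457]
tool_rot: [3.141, 0.0, 1.84]
force: [0.9, 0.7, -4.8]
grip_width: 0.0166
finger_force: 59.0
```

Call:
move_arm:
  moves:
    - [[0, 0, 0, 0.0005, 0, 0, 0], [0, 0, 0, 0.001, 0, 0, 0], [0, 0, 0, 0.001, 0, 0, 0]]

```text
clock: 8.8
position: [0.5797, 0.0663, 0.1451]
tool_rot: [3.141, -0.0, 1.84]
force: [-0.3, 1.1, 3.8]
grip_width: 0.0172
finger_force: 60.2
```

Call:
move_arm:
  moves:
    - [[0, 0, 0, -0.0005, 0, 0, 0], [0, 0, 0, -0.001, 0, 0, 0], [0, 0, 0, -0.001, 0, 0, 0]]

```text
clock: 9.1
position: [0.5795, 0.0663, 0.1457]
tool_rot: [3.142, 0.0, 1.84]
force: [1.1, 0.8, -3.5]
grip_width: 0.0166
finger_force: 59.0
```

```bash
python3 -c "
from h import *
st()"
```

```text
t 9.1 p [0.5795 0.0663 0.1457] rpy [180.     0.   105.42] F [ 1.1   0.8  -3.46] w 0.0166 ff 59.0
```

Call:
move_arm:
  moves:
    - [[0.5, 0, 0, 0, 0, 0, 0], [0.6, 0, 0, 0, 0, 0, 0], [0.8, 0, 0, 0, 0, 0, 0], [1, 0, 0, 0, 0, 0, 0], [1, 0, 0, 0, 0, 0, 0]]

```text
clock: 9.6
position: [0.5795, 0.0662, 0.1458]
tool_rot: [-3.142, 0.0, 1.84]
force: [-0.6, 0.1, -0.8]
grip_width: 0.0855
finger_force: 0.0
```

Call:
move_arm:
  moves:
    - [[1, 0, 0, -0.02, 0, 0, 0], [1, 0, 0, -0.06, 0, 0, 0], [1, 0, 0, -0.09, 0, 0, 0], [1, 0, 0, -0.09, 0, 0, 0]]

```text
clock: 10.0
position: [0.5811, 0.0663, 0.2396]
tool_rot: [3.136, 0.0, 1.84]
force: [-0.8, 0.4, -0.1]
grip_width: 0.0858
finger_force: 0.0
```

Run:
```python
from h import *
st();plan([(.51,.304,.232,115.8),(.51,.304,.12,115.8)])
```

```text
t 10.0 p [0.5811 0.0663 0.2396] rpy [1.7967e+02 1.0000e-02 1.0541e+02] F [-0.82  0.39 -0.1 ] w 0.0858 ff 0.0
(0.51, 0.304, 0.232, 115.8) -> [0.2481, -0.0055, 0.0075] [0.0009, 0.0001, -0.0289] d 0.248
(0.51, 0.304, 0.12, 115.8) -> [0.0, -0.0, 0.112] [0.0, 0.0, 0.0] d 0.112
```

Call:
move_arm:
  moves:
    - [[1, 0.248, -0.005, 0.0075, 0, 0, -0.0289], [1, 0.248, -0.005, 0.0075, 0, 0, -0.0289], [1, 0.248, -0.005, 0.0075, 0, 0, -0.0289], [1, 0.248, -0.005, 0.0075, 0, 0, -0.0289], [1, 0.248, -0.005, 0.0075, 0, 0, -0.0289]]

```text
clock: 10.5
position: [0.5076, 0.3059, 0.2278]
tool_rot: [-3.141, -0.0, 2.022]
force: [1.2, 0.4, 0.5]
grip_width: 0.0856
finger_force: 0.0
```

Call:
move_arm:
  moves:
    - [[1, 0, 0, 0.05, 0, 0, 0], [1, 0, 0, 0.09, 0, 0, 0], [1, 0, 0, 0.09, 0, 0, 0]]

```text
clock: 10.8
position: [0.506, 0.3027, 0.1335]
tool_rot: [-3.134, 0.002, 2.022]
force: [-0.6, -0.9, 0.4]
grip_width: 0.0852
finger_force: 0.0
```

Run:
```python
from h import *
st()
s=bot.grab_frame("scene")[:,:,::-1];t=bot.grab_frame("top")[:,:,::-1]
cv2.imwrite("pics/t6.png",t)
cv2.imwrite("pics/c6.png",np.vstack([np.hstack([crop(s,370,170,40,4,35),crop(s,336,195,30,4,35)]),np.hstack([crop(t,240,200,40,4,35),crop(t,316,187,30,4,35)])]))
plan([(.51,.304,.07,115.8)])
b=cv2.resize(t[168:206,296:336],None,fx=4,fy=4,interpolation=cv2.INTER_CUBIC);h=cv2.cvtColor(b,cv2.COLOR_BGR2HSV)
m=cv2.inRange(h,(0,150,150),(6,255,255))|cv2.inRange(h,(174,150,150),(180,255,255))
for c in cv2.findContours(m,0,1)[0]:
    if cv2.contourArea(c)>60:
        r=cv2.minAreaRect(c);p=(np.array(r[0])+.5)/4-.5+[296,168];print("red",p,np.array(r[1])/4,r[2],cast("top",p,.1665))
```

```text
t 10.8 p [0.506  0.3027 0.1335] rpy [-1.7955e+02  9.0000e-02  1.1587e+02] F [-0.56 -0.91  0.42] w 0.0852 ff 0.0
(0.51, 0.304, 0.07, 115.8) -> [-0.0001, 0.0012, 0.0687] [-0.0001, 0.0001, -0.0] d 0.069
red [313.49423027 176.9788456 ] [6.70949316 7.89352131] 74.74488067626953 [0.5798956  0.06277504 0.1665    ]
```

View pics/c6.png

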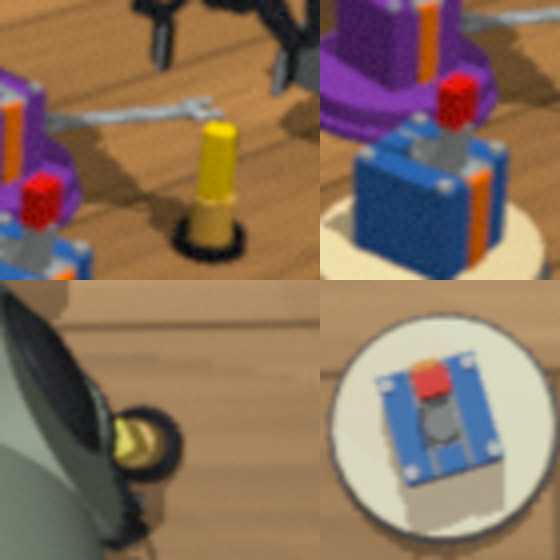

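The key stands upright in the slot (red head at (437,380) in the composite). The fingers straddle the drift handle at (220,130). I'll descend and grip.

Call:
move_arm:
  moves:
    - [[1, 0, 0.001, 0.035, 0, 0, 0], [1, 0, 0.001, 0.068, 0, 0, 0], [1, 0, 0.001, 0.068, 0, 0, 0]]

```text
clock: 11.2
position: [0.5091, 0.3038, 0.0693]
tool_rot: [-3.139, 0.0, 2.021]
force: [-1.7, 0.4, 0.7]
grip_width: 0.0854
finger_force: 0.0
```

Call:
move_arm:
  moves:
    - [[0, 0, 0, 0, 0, 0, 0], [0, 0, 0, 0, 0, 0, 0], [0, 0, 0, 0, 0, 0, 0], [0, 0, 0, 0, 0, 0, 0], [0, 0, 0, 0, 0, 0, 0]]
  force: 90

```text
clock: 11.7
position: [0.5103, 0.3049, 0.0715]
tool_rot: [3.14, -0.0, 2.022]
force: [-1.1, 0.1, 10.1]
grip_width: 0.0231
finger_force: 87.8
```

```bash
python3 -c "
from h import *
st();bot.grab_frame('top');st()"
```

```text
t 11.7 p [0.5103 0.3049 0.0715] rpy [ 1.7989e+02 -2.0000e-02  1.1582e+02] F [-1.09  0.15 10.13] w 0.0231 ff 87.8
t 11.75 p [0.5103 0.3049 0.0715] rpy [ 1.7989e+02 -2.0000e-02  1.1582e+02] F [-0.4   0.36 10.8 ] w 0.023 ff 87.8
```

Call:
move_arm:
  moves:
    - [[0, 0, 0, -0.03, 0, 0, 0], [0, 0, 0, -0.08, 0, 0, 0], [0, 0, 0, -0.13, 0, 0, 0], [0, 0, 0, -0.18, 0, 0, 0], [0, 0, 0, -0.19, 0, 0, 0]]

```text
clock: 12.25
position: [0.5112, 0.3051, 0.2661]
tool_rot: [3.134, -0.001, 2.021]
force: [-0.2, 0.3, -3.4]
grip_width: 0.0234
finger_force: 90.0
```

```bash
python3 -c "
from h import *
st();bot.grab_frame('top');st();plan([(.58,.0645,.262,115.8)])"
```

```text
t 12.25 p [0.5112 0.3051 0.2661] rpy [ 1.7958e+02 -9.0000e-02  1.1580e+02] F [-0.16  0.26 -3.39] w 0.0234 ff 90.0
t 12.3 p [0.5108 0.3051 0.2648] rpy [ 1.7966e+02 -8.0000e-02  1.1582e+02] F [ 1.19  0.7  -2.23] w 0.0229 ff 90.1
(0.58, 0.0645, 0.262, 115.8) -> [-0.2467, -0.0425, 0.0022] [0.0009, -0.0002, 0.0001] d 0.25
```

Call:
move_arm:
  moves:
    - [[0, -0.247, -0.0425, 0.0, 0, 0, 0], [0, -0.247, -0.0425, 0.0, 0, 0, 0], [0, -0.247, -0.0425, 0.0, 0, 0, 0], [0, -0.247, -0.0425, 0.0, 0, 0, 0], [0, -0.247, -0.0425, 0.0, 0, 0, 0]]

```text
clock: 12.8
position: [0.5783, 0.0622, 0.2588]
tool_rot: [-3.14, -0.001, 2.022]
force: [0.9, 0.7, -2.6]
grip_width: 0.0227
finger_force: 89.9
```

Call:
move_arm:
  moves:
    - [[0, -0.004, 0, 0.01, 0, 0, 0], [0, -0.004, 0, 0.012, 0, 0, 0], [0, -0.004, 0, 0.012, 0, 0, 0]]

```text
clock: 13.1
position: [0.5797, 0.0616, 0.247]
tool_rot: [-3.139, -0.001, 2.022]
force: [-0.2, -0.1, -3.2]
grip_width: 0.0227
finger_force: 89.5
```

Run:
```python
from h import *
st();s=bot.grab_frame("scene")[:,:,::-1];st()
cv2.imwrite("pics/c7.png",crop(s,336,185,34,8,35))
plan([(.58,.0645,.238,115.8)])
```

```text
t 13.1 p [0.5797 0.0616 0.247 ] rpy [-1.7987e+02 -6.0000e-02  1.1588e+02] F [-0.18 -0.08 -3.22] w 0.0227 ff 89.5
t 13.15 p [0.5799 0.062  0.2475] rpy [-1.7992e+02 -5.0000e-02  1.1592e+02] F [-0.7   0.12 -3.4 ] w 0.0229 ff 89.5
(0.58, 0.0645, 0.238, 115.8) -> [0.0023, 0.0012, 0.0095] [-0.0002, -0.0001, 0.0003] d 0.01
```

View pics/c7.png

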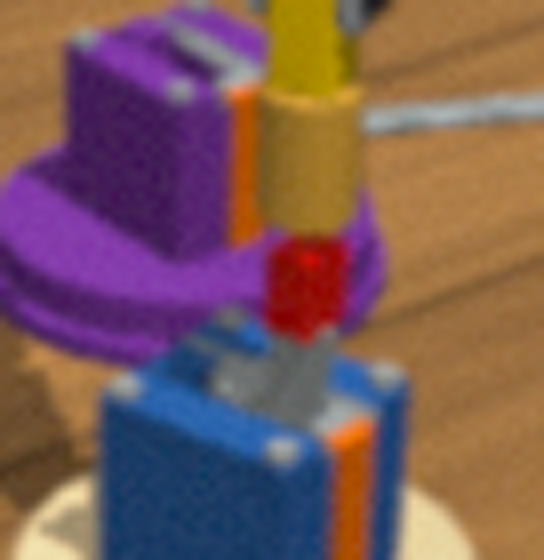

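Crop: the brass foot bottom (310,235) is directly over the red head (308,250), with a gap of about 10 mm. Lowering slowly now.

Call:
move_arm:
  moves:
    - [[0, 0.0005, 0.0005, 0.002, 0, 0, 0], [0, 0.001, 0.0005, 0.004, 0, 0, 0], [0, 0.001, 0.0005, 0.006, 0, 0, 0], [0, 0.001, 0.0005, 0.008, 0, 0, 0]]

```text
clock: 13.55
position: [0.5805, 0.062, 0.2402]
tool_rot: [3.142, -0.0, 2.022]
force: [-0.5, -0.5, -3.0]
grip_width: 0.0229
finger_force: 89.5
```

Call:
move_arm:
  moves:
    - [[0, 0, 0, 0.002, 0, 0, 0], [0, 0, 0, 0.003, 0, 0, 0]]

```text
clock: 13.75
position: [0.5805, 0.0617, 0.2371]
tool_rot: [-3.141, -0.0, 2.022]
force: [-0.5, -0.5, -3.4]
grip_width: 0.0231
finger_force: 89.5
```

Call:
move_arm:
  moves:
    - [[0, 0, 0, 0.002, 0, 0, 0]]

```text
clock: 13.85
position: [0.5806, 0.0617, 0.2353]
tool_rot: [3.141, 0.0, 2.021]
force: [0.8, -0.3, -2.8]
grip_width: 0.0229
finger_force: 89.5
```

Call:
move_arm:
  moves:
    - [[0, 0, 0, 0.002, 0, 0, 0]]

```text
clock: 13.95
position: [0.5806, 0.0617, 0.2333]
tool_rot: [3.141, 0.0, 2.021]
force: [-1.4, 0.3, 3.3]
grip_width: 0.0232
finger_force: 90.8
```

Call:
move_arm:
  moves:
    - [[0, 0, 0, 0.002, 0, 0, 0]]

```text
clock: 14.05
position: [0.5807, 0.0616, 0.2316]
tool_rot: [3.141, 0.0, 2.021]
force: [-3.0, 0.0, 9.8]
grip_width: 0.0231
finger_force: 91.5
```

```bash
python3 -c "
from h import *
st()"
```

```text
t 14.05 p [0.5807 0.0616 0.2316] rpy [1.7997e+02 1.0000e-02 1.1582e+02] F [-2.96  0.    9.82] w 0.0231 ff 91.5
```

Call:
move_arm:
  moves:
    - [[0, 0, 0, 0.0015, 0, 0, 0]]

```text
clock: 14.15
position: [0.5808, 0.0616, 0.2304]
tool_rot: [3.141, 0.0, 2.021]
force: [-4.0, -0.8, 13.0]
grip_width: 0.0234
finger_force: 92.1
```

```bash
python3 -c "
from h import *
st()"
```

```text
t 14.15 p [0.5808 0.0616 0.2304] rpy [1.7995e+02 1.0000e-02 1.1582e+02] F [-3.99 -0.78 12.98] w 0.0234 ff 92.1
```

Call:
move_arm:
  moves:
    - [[0, 0, 0, 0.001, 0, 0, 0], [0, 0, 0, 0.001, 0, 0, 0]]

```text
clock: 14.35
position: [0.5808, 0.0615, 0.2296]
tool_rot: [3.141, 0.0, 2.021]
force: [-4.2, -0.8, 12.2]
grip_width: 0.0228
finger_force: 92.1
```

Call:
move_arm:
  moves:
    - [[0, 0, 0, -0.002, 0, 0, 0], [0, 0, 0, -0.006, 0, 0, 0], [0, 0, 0, -0.03, 0, 0, 0], [0, 0, 0, -0.035, 0, 0, 0]]

```text
clock: 14.75
position: [0.5814, 0.0617, 0.2657]
tool_rot: [3.139, 0.001, 2.021]
force: [0.4, -0.7, -3.2]
grip_width: 0.0233
finger_force: 90.0
```

```bash
python3 -c "
from h import *
st();bot.grab_frame('top');st();plan([(.5105,.305,.262,115.8),(.5105,.305,.1,115.8)])"
```

```text
t 14.75 p [0.5814 0.0617 0.2657] rpy [1.7985e+02 4.0000e-02 1.1582e+02] F [ 0.41 -0.69 -3.2 ] w 0.0233 ff 90.0
t 14.8 p [0.5813 0.0618 0.2654] rpy [1.7985e+02 4.0000e-02 1.1583e+02] F [ 0.5  -0.65 -3.53] w 0.0232 ff 90.0
(0.5105, 0.305, 0.262, 115.8) -> [0.2498, 0.0422, 0.0034] [0.0004, 0.0001, 0.0001] d 0.253
(0.5105, 0.305, 0.1, 115.8) -> [0.0, -0.0, 0.162] [0.0, 0.0, 0.0] d 0.162
```

Call:
move_arm:
  moves:
    - [[0, 0.25, 0.042, 0, 0, 0, 0], [0, 0.25, 0.042, 0, 0, 0, 0], [0, 0.25, 0.042, 0, 0, 0, 0], [0, 0.25, 0.042, 0, 0, 0, 0], [0, 0.25, 0.042, 0, 0, 0, 0]]

```text
clock: 15.3
position: [0.5093, 0.3034, 0.263]
tool_rot: [-3.141, -0.0, 2.022]
force: [1.0, -0.1, -3.7]
grip_width: 0.023
finger_force: 89.8
```

Call:
move_arm:
  moves:
    - [[0, 0.003, 0, 0.03, 0, 0, 0], [0, 0.003, 0, 0.08, 0, 0, 0], [0, 0.003, 0, 0.12, 0, 0, 0], [0, 0.003, 0, 0.155, 0, 0, 0], [0, 0.003, 0, 0.155, 0, 0, 0]]

```text
clock: 15.8
position: [0.5066, 0.3029, 0.1042]
tool_rot: [-3.134, 0.001, 2.022]
force: [-0.1, -0.7, -2.5]
grip_width: 0.0231
finger_force: 89.8
```

```bash
python3 -c "
from h import *
st();bot.grab_frame('top');st();plan([(.5103,.3049,.0715,115.8)])"
```

```text
t 15.8 p [0.5066 0.3029 0.1042] rpy [-1.7957e+02  8.0000e-02  1.1584e+02] F [-0.07 -0.72 -2.52] w 0.0231 ff 89.8
t 15.85 p [0.5081 0.3035 0.1071] rpy [-1.7977e+02  5.0000e-02  1.1582e+02] F [ 1.02  0.31 -2.69] w 0.0232 ff 89.8
(0.5103, 0.3049, 0.0715, 115.8) -> [0.0003, 0.0027, 0.0356] [-0.0006, 0.0001, 0.0001] d 0.036
```

Call:
move_arm:
  moves:
    - [[0, 0, 0.001, 0.01, 0, 0, 0], [0, 0, 0.001, 0.02, 0, 0, 0], [0, 0, 0.001, 0.028, 0, 0, 0], [0, 0, 0.001, 0.028, 0, 0, 0]]

```text
clock: 16.25
position: [0.5097, 0.3047, 0.0802]
tool_rot: [-3.141, 0.0, 2.022]
force: [-1.2, -0.6, -3.4]
grip_width: 0.023
finger_force: 89.7
```

```bash
python3 -c "
from h import *
st();plan([(.5103,.3049,.0715,115.8)])"
```

```text
t 16.25 p [0.5097 0.3047 0.0802] rpy [-179.95    0.    115.83] F [-1.2  -0.57 -3.42] w 0.023 ff 89.7
(0.5103, 0.3049, 0.0715, 115.8) -> [-0.0, 0.0007, 0.0087] [-0.0001, 0.0, 0.0001] d 0.009
```

Call:
move_arm:
  moves:
    - [[0, 0, 0.0007, 0.003, 0, 0, 0], [0, 0, 0.0007, 0.006, 0, 0, 0], [0, 0, 0.0007, 0.008, 0, 0, 0], [0, 0, 0.0007, 0.009, 0, 0, 0], [0, 0, 0.0007, 0.009, 0, 0, 0]]

```text
clock: 16.75
position: [0.5106, 0.3051, 0.0717]
tool_rot: [-3.142, 0.0, 2.022]
force: [0.9, 0.5, -3.2]
grip_width: 0.023
finger_force: 89.8
```

```bash
python3 -c "
from h import *
st()"
```

```text
t 16.75 p [0.5106 0.3051 0.0717] rpy [-180.      0.    115.83] F [ 0.88  0.52 -3.23] w 0.023 ff 89.8
```

Call:
move_arm:
  moves:
    - [[0, 0, 0, 0.0005, 0, 0, 0], [0, 0, 0, 0.001, 0, 0, 0], [0, 0, 0, 0.001, 0, 0, 0]]

```text
clock: 17.05
position: [0.5109, 0.3052, 0.0715]
tool_rot: [3.141, -0.0, 2.021]
force: [-2.0, -1.4, 8.5]
grip_width: 0.0228
finger_force: 91.5
```

Call:
move_arm:
  moves:
    - [[0, 0, 0, 0.0005, 0, 0, 0], [0, 0, 0, 0.001, 0, 0, 0], [0, 0, 0, 0.001, 0, 0, 0]]

```text
clock: 17.35
position: [0.511, 0.3053, 0.0714]
tool_rot: [3.141, -0.001, 2.021]
force: [-6.7, -2.7, 26.3]
grip_width: 0.023
finger_force: 93.9
```

Call:
move_arm:
  moves:
    - [[0, 0, 0, -0.0008, 0, 0, 0], [0, 0, 0, -0.0015, 0, 0, 0], [0.4, 0, 0, -0.0015, 0, 0, 0], [0.7, 0, 0, -0.0015, 0, 0, 0], [1, 0, 0, -0.0015, 0, 0, 0]]

```text
clock: 17.85
position: [0.5107, 0.3051, 0.0713]
tool_rot: [3.142, 0.0, 2.022]
force: [-0.0, 0.1, -0.2]
grip_width: 0.062
finger_force: 0.0
```

Call:
move_arm:
  moves:
    - [[1, 0, 0, 0, 0, 0, 0], [1, 0, 0, -0.02, 0, 0, 0], [1, 0, 0, -0.06, 0, 0, 0], [1, 0, 0, -0.1, 0, 0, 0], [1, 0, 0, -0.15, 0, 0, 0]]

```text
clock: 18.35
position: [0.51, 0.3047, 0.222]
tool_rot: [-3.14, 0.0, 2.022]
force: [0.4, 0.8, 0.0]
grip_width: 0.0855
finger_force: 0.0
```

Call:
move_arm:
  moves:
    - [[1, 0.1, -0.04, 0, 0, 0, 0], [1, 0.1, -0.04, 0, 0, 0, 0], [1, 0.1, -0.04, 0, 0, 0, 0], [1, 0.1, -0.04, 0, 0, 0, 0]]

```text
clock: 18.75
position: [0.4297, 0.3791, 0.2213]
tool_rot: [-3.141, -0.001, 2.025]
force: [1.0, -1.3, -0.3]
grip_width: 0.0855
finger_force: 0.0
```

Run:
```python
from h import *
st()
s=bot.grab_frame("scene")[:,:,::-1];t=bot.grab_frame("top")[:,:,::-1]
cv2.imwrite("pics/c8.png",np.vstack([np.hstack([crop(s,375,175,40,4,35),crop(s,336,195,30,4,35)]),np.hstack([crop(t,240,200,40,4,35),crop(t,316,187,30,4,35)])]))
```

```text
t 18.75 p [0.4297 0.3791 0.2213] rpy [-1.7999e+02 -3.0000e-02  1.1601e+02] F [ 0.95 -1.32 -0.28] w 0.0855 ff 0.0
```

View pics/c8.png

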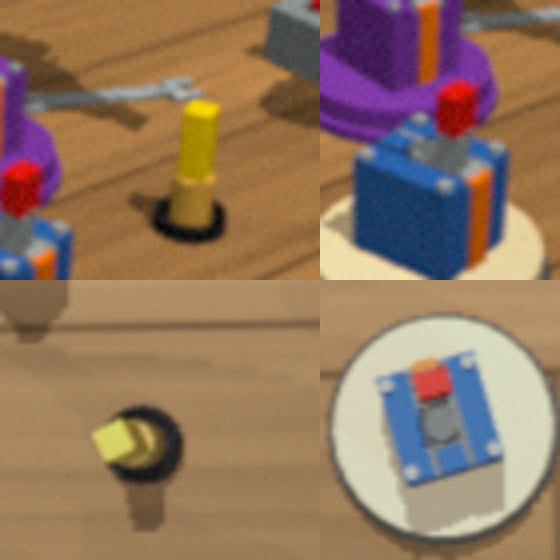

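The drift stands upright and centred in its dish (195,190), and the key sits upright and deeper in the keyway (457,110). The arm is clear of everything, so I'll hand in.

```bash
python3 -c "
from workcell import bot
print(bot.job_done())"
```

```text
the job is handed in; nothing more can be done
None
```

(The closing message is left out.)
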